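# Shut the slide box, hold the staining chamber open

### The arm

A 7-joint arm with a two-finger parallel gripper is mounted at the origin on a cart in front of the work surface, level with it; the furniture and walls round the work are solid. World frame = base frame: x ahead of the robot, y to its left, z up, the work surface at z = 0. Lengths are in m, angles in rad, forces in N, time in s.
With the tool pointing down it reaches from about 0.4 to 0.85 m from the base axis. Payload 10.4 kg.
Tool frame: the origin (TCP) lies on the centre line of the jaws, within the pads' length; the fingertips stand 14 mm ahead of it and the grasp point (between the pads) lies 5 mm behind it; z points along the fingers, y is the line along which they close (so a half turn about z gives the same grasp; the last joint's range is limited). The gripper opens to 87 mm and grips with 3 to 60 N. Pads are 19 mm wide; open, the fingers measure 117 mm over their backs; the gripper's body (75 mm by 190 mm) begins 51 mm behind the grasp point.
Start: joints at [-1.282, 0.332, -0.065, 1.46, 0.022, 1.35, -0.088], TCP at [0.192, 0.595, 0.237] pointing down, gripper open.
Joint ranges: [-2.6, 2.6], [-0.5, 2.12], [-1.47, 1.34], [0.16, 2.42], [-1.27, 4.41], [0.06, 2.06], [-2.6, 2.6]. Speed limits (rad/s): [2.22, 2.22, 2.79, 2.79, 3.14, 3.14, 3.14].

### API

Orientations are given as a 3x3 rotation matrix whose columns are the frame's x, y, z axes.
In Python, from cell import env, effector, imaging, order, models gives the robot as it stands. Calls block until the motion is done:
- env.move_to(position, orientation): joint-space move of the TCP to a pose.
- env.move_straight(position, orientation=None, velocity=0.15): straight line of the TCP; orientation=None keeps the orientation; velocity is the mean speed in m/s.
- env.movej(angles): joint-space move.
- effector.ungrasp() and effector.close(strength=None): open the fingers fully, or close them until they stop; strength is the grip in N (None keeps the last).
- env.sleep(seconds).
- env.inverse_kinematics(position, orientation): joint angles nearest the present ones, or None.
- imaging.snapshot(name): name is "side" or "top"; returns a dict with "color" (420x560x3 uint8, red, green, blue), "mtx" (3x3 intrinsics, pixels), "rvec" (rotation vector, rad) and "tvec" (3), from world to camera coordinates, as OpenCV has them. Camera axes: x right, y down, z forward; pixel columns grow to the right and rows downward; lengths in m; the calibration is good to about 2 mm. A picture is of the moment at which its call begins. There is no depth.
A pose or a line that the arm cannot do raises env.MotionError and nothing moves.
- order.hand_in(): hands the job in; it is judged then, once.
Trained networks look in the newest picture that a camera, given by its name, has taken for a name from the list of things; names that differ only in an ending like _2 or _b are one class to them, and where a whole thing is asked for, a point or a joint stands for the part that bears it (a point fixed in the world has none). Each returns a list of dicts, best first, with "confidence" (0 to 1); they miss things now and then, are a little off and sometimes report something else, mostly with a low value. They report only what shows in the picture. A call takes as long as a camera call. They do not tell look-alikes from the thing itself.
- models.look_for(camera, name): "location" ([x, y, z] in m, in world coordinates, good to about 4 mm: the middle of the surface that is visible of it).
- models.masks_of(camera, name): "pixels" (420x560 bool, what is visible of it).
Readings, each from a call of its own:
- env.get_time_s(): time.
- env.get_joints(): joint angles.
- env.get_qvel(): joint speeds.
- env.get_tau(): joint torques, N m.
- env.get_tcp_pos(): TCP position.
- env.get_eef_rot(): TCP orientation.
- env.get_force(): force on the tool from outside, world axes, zero at the start.
- env.get_ft_torque(): the same for the moment, N m.
- env.get_finger_gap(): finger opening in m.
- env.get_finger_force(): force on a finger pad.
Only numpy, scipy, OpenCV 4.12 (cv2) and the standard library are available. Lean on these libraries where they do the work, as an engineer would, in place of code of your own. Each camera call takes 0.05 s, during which the arm holds its last target. There are 200 camera calls.

### The job

The slides are out and ready for staining. Shut the slide box first, lid fully down so that the tab on its front edge drops behind the rim, then raise the staining chamber's sprung lid, which has a round upright grip, to 60 degrees from closed and finish still holding it there with the fingers, so that a colleague can lay the slides in; let go of nothing at the end. Leave the timer, the petri dish and the sample cup where they are.

Things in the scene. Friction and masses are not known exactly. Their poses are not given: they have to be found in the camera images.
- slide_box: Blue plastic slide storage box, 95 x 168 x 37 mm shut, fixed to the counter. Origin: centre of its underside; x points from its front to its hinge side (roughly away from the robot), y along its 168 mm length, z up. A small keeper rim, 44 mm wide, stands on the middle of its front at x = -56 mm.
- slide_box_hinge (a point): Middle of the slide box lid's hinge axis, at x = +45 mm, z = 26 mm in the box's frame, along its y. The lid reaches 90 mm from it to the front; its outer (top) face is 11 mm above the axis when shut. A tab 28 mm wide on the middle of its front edge goes down behind the keeper rim as it shuts.
- slide_box_lid (a joint): Angle of the slide box lid in rad: 0 shut, 1.57 upright, stop at 1.83 leaning back. It starts open, at 1.5 to 1.75. Slight hinge friction: upright it stays, but it falls shut once pushed well over (below about 0.8 rad). Push its back (far side) towards the robot to shut it.
- chamber: Grey plastic staining chamber, an open box 130 x 120 x 70 mm with a hinged lid, fixed to the counter; no catch. Origin: centre of its underside; x points from its front to its hinge side (roughly away from the robot), y along its width, z up. Lid top is at z = 76.5 mm when shut.
- chamber_hinge (a point): Middle of the chamber lid's hinge axis, at x = +65 mm, z = 70 mm in the chamber's frame; the axis runs along the chamber's y.
- chamber_lid (a joint): Angle of the chamber lid in rad: 0 shut (as it starts), 1.047 = 60 degrees, stop at 1.75. The lid (0.14 to 0.28 kg) is sprung: weight and spring pull it shut from every angle (about 2 to 3 N at the grip), so it falls shut when let go.
- lid_grip (a point): Centre of the chamber lid's grip: a black upright disc near the front edge, 32 mm across, 12 mm thick, flat faces to the chamber's +y and -y, on a 16 mm wide neck. It moves with the lid: 112 mm in front of the hinge axis and 36 mm above it when shut, 26.5 mm above the lid's surface. Gripped by its flat faces, it can turn between the finger pads as the lid rises.
- timer: Small white bench timer, 62 x 68 x 20 mm, loose; origin at the centre of its underside. Leave alone.
- petri_1: Petri dish, 61 mm across, 16 mm high, loose; origin at the centre of its underside. Leave alone.
- sample_cup_3: Sample cup with a screw lid, 58 mm across, 70 mm high, loose; origin at the centre of its underside. Leave alone.
There are look-alikes about, which are no part of the job. What is shaped like the slide_box but yellow is not meant.

How it is judged:
By the outcome, as a careful person would: the job done as asked, in the order asked, and still so for the second after the job is handed in, while the arm keeps its last pose, push and grip.
It also fails if it takes over 48 s, if anything falls off the work surface, if the arm or the gripper's body presses on something with over 40 N, if the wrist force passes 120 N, or if a joint passes its speed limit or range.

## Working session

There is one attempt and no reset: what is moved stays moved. The work goes in short steps, each a Python script; the robot and the scene stay as the last script left them, time stands still between calls to the robot, and variables do not carry over. Pictures are saved under pics/ and viewed, at most 10 in all, crops included, and the job is handed in when it is done.

```bash
mkdir -p pics; ls; python3 - <<'E'
from cell import env, effector, imaging, order, models
import cv2
for c in ("top","side"):
    s=imaging.snapshot(c); cv2.imwrite(f"pics/{c}0.png",s["color"][:,:,::-1])
    print(c,s["mtx"].round(1).tolist(),s["rvec"],s["tvec"])
    for n in ("slide_box","slide_box_lid","chamber","lid_grip","timer","petri_1","sample_cup_3"):
        print(n,[(d["location"].round(3).tolist() if hasattr(d["location"],'round') else d["location"],round(d["confidence"],2)) for d in models.look_for(c,n)])
print(env.get_time_s(),env.get_eef_rot().round(3) if hasattr(env.get_eef_rot(),'round') else env.get_eef_rot())
E
```

```text
pics
top [[418.0, 0.0, 272.8], [0.0, 418.0, 211.1], [0.0, 0.0, 1.0]] [ 2.19280369 -2.19563986  0.08085974] [-0.00938524  0.61420982  1.2636505 ]
slide_box [([0.7774, 0.2663, 0.035], 0.92), ([0.5432, -0.1963, 0.0157], 0.91), ([0.5301, 0.2037, 0.0793], 0.59)]
slide_box_lid [([0.5829, -0.2048, 0.1133], 0.63), ([0.7733, 0.2542, 0.0349], 0.58)]
chamber [([0.5302, 0.2043, 0.0796], 0.64)]
lid_grip [([0.5286, 0.206, 0.0763], 0.89)]
timer [([0.4705, 0.3865, 0.0146], 0.73)]
petri_1 [([0.6599, 0.025, 0.0699], 0.58), ([0.5113, -0.3718, 0.0166], 0.57)]
sample_cup_3 [([0.66, 0.0254, 0.0705], 0.88)]
side [[455.0, 0.0, 272.8], [0.0, 455.0, 211.9], [0.0, 0.0, 1.0]] [ 2.44564295 -0.70182608  0.23423219] [-0.51544375  0.31911223  1.13808692]
slide_box [([0.547, -0.2073, 0.0229], 0.97), ([0.7712, 0.2466, 0.0377], 0.85)]
slide_box_lid [([0.5828, -0.2158, 0.071], 0.87), ([0.526, 0.1996, 0.0793], 0.74), ([0.77, 0.2436, 0.0343], 0.57)]
chamber [([0.5252, 0.1866, 0.0737], 0.91)]
lid_grip [([0.5291, 0.2001, 0.0784], 0.71)]
timer [([0.4725, 0.3842, 0.0183], 0.85)]
petri_1 [([0.5094, -0.3723, 0.0116], 0.91), ([0.5457, -0.2029, 0.0247], 0.7)]
sample_cup_3 [([0.6589, 0.019, 0.0692], 0.76)]
0.8 [[-0.952  0.307  0.   ]
 [ 0.307  0.952  0.   ]
 [ 0.     0.    -1.   ]]
```

View pictures.

View pics/top0.png

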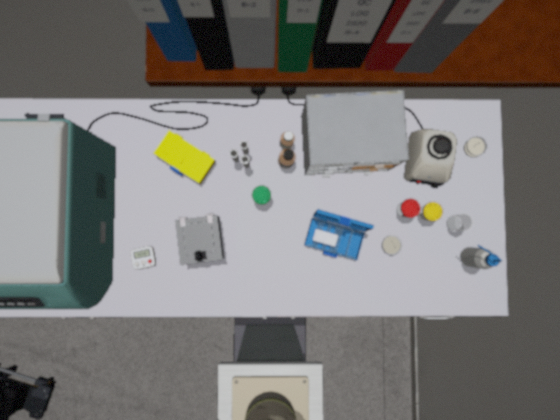

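View pics/side0.png

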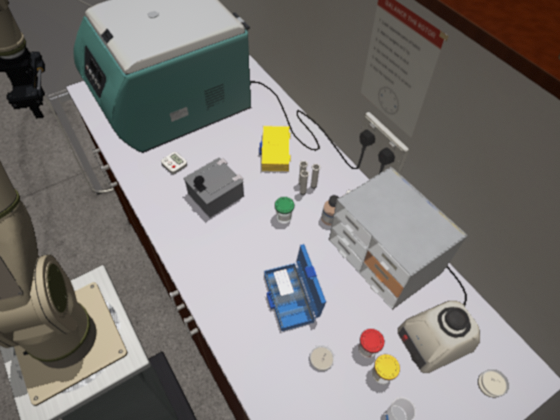

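```bash
cat > fit.py <<'E'
from cell import env, effector, imaging, order, models
import cv2, numpy as np
from scipy.optimize import minimize
def cub(x0,x1,y0,y1,z0,z1): return np.array([[x,y,z] for x in(x0,x1) for y in(y0,y1) for z in(z0,z1)],float)
t=np.linspace(0,2*np.pi,16)
def lidrot(P,h,th):  # lid points in shut box frame, rotated open about y axis at h
    c,s=np.cos(th),np.sin(th); d=P-h; return h+np.c_[d[:,0]*c+d[:,2]*s,d[:,1],-d[:,0]*s+d[:,2]*c]
def chamber(th):
    h=np.array([.065,0,.07])
    disc=np.array([[-.047+.016*np.cos(a),y,.106+.016*np.sin(a)] for a in t for y in(-.006,.006)])
    return [cub(-.065,.065,-.06,.06,0,.07),lidrot(cub(-.065,.065,-.06,.06,.07,.0765),h,th),lidrot(disc,h,th),lidrot(cub(-.055,-.039,-.006,.006,.0765,.1),h,th)]
def box(th):
    h=np.array([.045,0,.026])
    return [cub(-.0475,.0475,-.084,.084,0,.026),cub(-.059,-.054,-.022,.022,0,.026),lidrot(cub(-.045,.045,-.084,.084,.026,.037),h,th)]
def world(P,p):
    c,s=np.cos(p[2]),np.sin(p[2]); return P@np.array([[c,s,0],[-s,c,0],[0,0,1]])+[p[0],p[1],0]
def draw(parts,p,s,S=4):
    m=np.zeros((420*S,560*S),np.uint8)
    for P in parts:
        q=cv2.projectPoints(world(P,p),s["rvec"],s["tvec"],s["mtx"],None)[0]
        cv2.fillConvexPoly(m,cv2.convexHull(((q+.5)*S-.5).round().astype(np.int32)),255)
    return cv2.resize(m,(560,420),interpolation=cv2.INTER_AREA)/255.
def fit(model,p0,obs,fixth=None):
    def cost(v):
        p=v*sc; th=p[3] if fixth is None else fixth
        return sum(np.abs(draw(model(th),p,s)-m).sum()/m.sum() for s,m in obs)
    sc=np.array([.01,.01,.1,.1])[:len(p0)]
    best=min((minimize(cost,np.r_[p0[:2],y,p0[3:]]/sc,method="Nelder-Mead",options=dict(initial_simplex=np.r_[p0[:2],y,p0[3:]]/sc+np.r_[[np.zeros(len(p0))],np.eye(len(p0))])) for y in (p0[2]-.15,p0[2]+.15)),key=lambda r:r.fun)
    return best.x*sc,best.fun
E
python3 - <<'E'
from fit import *
S={c:imaging.snapshot(c) for c in("top","side")}
def mask(c,n,loc):
    # pick detection nearest to the expected world location
    s=S[c]; u=cv2.projectPoints(np.array([loc]),s["rvec"],s["tvec"],s["mtx"],None)[0].ravel()
    ms=models.masks_of(c,n); 
    d=min(ms,key=lambda d:np.hypot(*(np.argwhere(d["pixels"]).mean(0)[::-1]-u)))
    return d["pixels"].astype(np.uint8)
res={}
for n,mod,p0,loc,fx in(("slide_box",box,[.55,-.205,-.15,1.62],[.55,-.205,.03],None),("chamber",chamber,[.56,.19,0.05],[.54,.195,.06],0.)):
    obs=[(S[c],mask(c,n,loc)) for c in S]
    p,f=fit(mod,np.array(p0),obs,fx); print(n,p.round(4),round(f,3)); 
    for s,m in obs: print(' each',m.sum(),round(np.abs(draw(mod(p[3] if fx is None else fx),p,s)-m).sum()/m.sum(),3), [round(x,4) for x in fit(mod,p,[(s,m)],fx)[0]])
    res[n]=p
    ims=[]
    for s,m in obs:
        im=cv2.resize(s["color"][:,:,::-1],None,fx=4,fy=4,interpolation=cv2.INTER_CUBIC)
        for P in mod(p[3] if fx is None else fx):
            q=cv2.projectPoints(world(P,p),s["rvec"],s["tvec"],s["mtx"],None)[0]
            cv2.polylines(im,[cv2.convexHull(((q+.5)*4).astype(np.int32))],True,(0,0,255),1)
        cy,cx=(np.argwhere(m).mean(0)*4).astype(int); ims.append(im[max(cy-190,0):cy+190,max(cx-195,0):cx+195][:380,:390])
    res[n+'im']=cv2.hconcat(ims)
cv2.imwrite("pics/f_box.png",res["slide_boxim"]);cv2.imwrite("pics/f_ch.png",res["chamberim"])
E
```

```text
slide_box [ 0.5338 -0.1973 -0.2809  1.6279] 0.113
 each 2270 0.051 [np.float64(0.5327), np.float64(-0.1969), np.float64(-0.2889), np.float64(1.6316)]
 each 3234 0.062 [np.float64(0.5352), np.float64(-0.1976), np.float64(-0.2842), np.float64(1.6247)]
chamber [0.5292 0.2103 0.1311] 0.093
 each 2019 0.049 [np.float64(0.5278), np.float64(0.2102), np.float64(0.1336)]
 each 2335 0.045 [np.float64(0.5308), np.float64(0.2113), np.float64(0.1409)]
```

```bash
python3 -c "
import cv2;cv2.imwrite('pics/f.png',cv2.resize(cv2.vconcat([cv2.imread('pics/f_box.png'),cv2.imread('pics/f_ch.png')]),(615,600)))"
```

```text
(no output)
```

View pics/f.png

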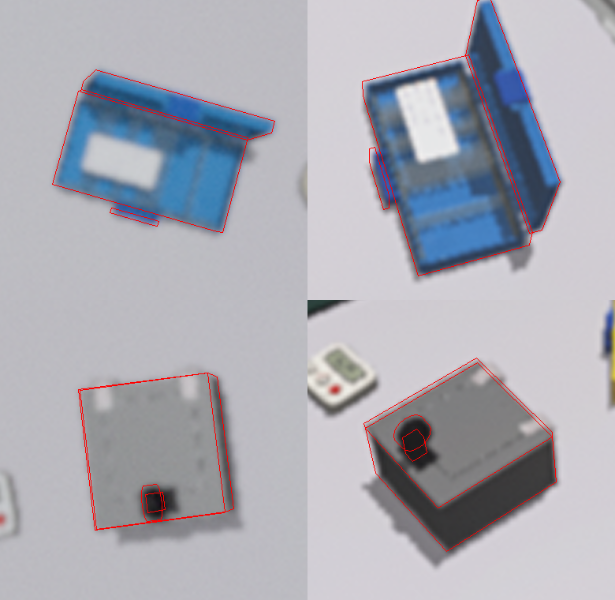

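Candidates: the blue box at top-view (337,236) against the yellow look-alike at (185,158), and the grey chamber with black grip at (200,240) against the grey cabinet at (355,135). I choose the blue box and the chamber with the grip. The crop shows the fitted outlines matching both, with the lid open at about 1.63.

```bash
cat > h.py <<'E'
from fit import *
BOX=np.array([.5338,-.1973,-.2809]); CH=np.array([.5292,.2103,.1311])
def W(p,*xyz): return world(np.array([xyz],float),p)[0]
def R(yaw,flip=False):
    c,s=np.cos(yaw),np.sin(yaw); k=-1 if flip else 1   # tool y along +-object y, z down
    return np.array([[-k*c,-k*s,0],[-k*s,k*c,0],[0,0,-1]])
E
python3 - <<'E'
from h import *
env.move_straight([.40,.15,.30],velocity=.35)
p=W(BOX,.092,0,.22)
for f in(0,1): print(f,env.inverse_kinematics(p,R(BOX[2],f)))
f=0 if env.inverse_kinematics(p,R(BOX[2],0)) is not None else 1
effector.close(10)
env.move_to(p,R(BOX[2],f))
env.move_straight(W(BOX,.092,0,.099),velocity=.2)
print(env.get_time_s(),env.get_force())
env.move_straight(W(BOX,-.02,0,.099),velocity=.1)
print(env.get_time_s(),env.get_force())
env.move_straight(W(BOX,-.035,0,.11),velocity=.1)
s=imaging.snapshot("side"); cv2.imwrite("pics/p1.png",cv2.resize(s["color"][200:360,200:400,::-1],None,fx=3,fy=3))
print(env.get_time_s(),env.get_force(),env.get_tcp_pos())
E
```

```text
0 [-0.41848659  0.61856984  1.06115947  1.42149244 -0.53828852  1.41156345
  1.9353409 ]
1 [-0.26752885  0.50793138  0.7806607   1.41387825 -0.35724175  1.36458754
 -1.32951753]
6.575 [0.73678271 0.29515227 0.33502034]
7.8417 [-0.78853781 -0.69928048  0.03414884]
8.225 [-0.16222282 -0.0009809  -0.22050767] [ 0.50071962 -0.18740357  0.10995587]
```

View pics/p1.png

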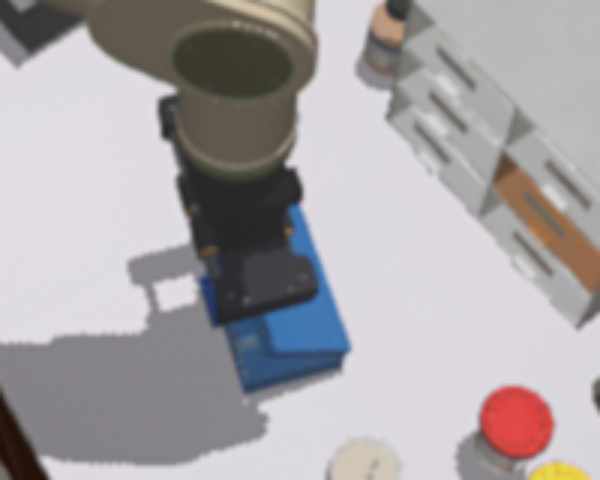

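The lid has fallen over and looks closed or nearly so, with its edge at about (310,350) in the crop. Next I press the front edge down.

```bash
python3 - <<'E'
from h import *
env.move_straight(W(BOX,-.034,0,.060),velocity=.1); print(env.get_force().round(2),env.get_tcp_pos().round(4))
for z in np.arange(.056,.040,-.002):
    env.move_straight(W(BOX,-.034,0,z),velocity=.04); F=env.get_force(); print(round(z,3),F.round(2),env.get_tcp_pos()[2].round(4))
    if F[2]>25: break
env.sleep(.2)
env.move_straight(W(BOX,-.034,0,.16),velocity=.2)
q=W(BOX,-.034,0,.2); q[0]=.42; q[1]=0.05; q[2]=.25
env.move_straight(q,velocity=.35)
print(env.get_time_s())
s=imaging.snapshot("side"); m=[d for d in models.masks_of("side","slide_box")]
m=min(m,key=lambda d:abs(np.argwhere(d["pixels"]).mean(0)-[287,295]).sum())["pixels"]
for th in(0,.05,.1,.15,.2): print(th,round(np.abs(draw(box(th),BOX,s)-m).sum()/m.sum(),3))
cv2.imwrite("pics/p2.png",cv2.resize(s["color"][230:350,240:360,::-1],None,fx=5,fy=5,interpolation=cv2.INTER_CUBIC))
E
```

```text
[ 0.38 -0.47  0.65] [ 0.5012 -0.1882  0.0601]
0.056 [-0.15 -0.01 -0.32] 0.0561
0.054 [-0.7  -0.26  0.28] 0.054
0.052 [-0.29  0.01  0.13] 0.0519
0.05 [-5.95  2.84 18.08] 0.051
0.048 [-14.55   7.75  41.75] 0.0504
13.0167
0 0.125
0.05 0.132
0.1 0.142
0.15 0.152
0.2 0.167
```

View pics/p2.png

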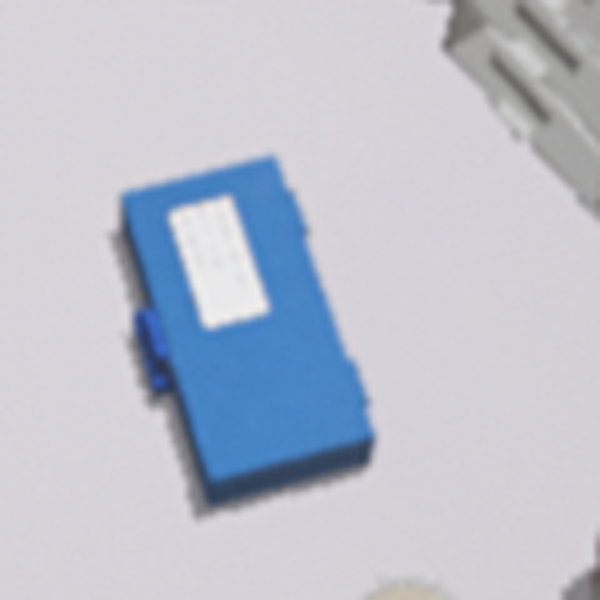

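The lid is shut: the fingertip met it at z = 37 mm, and the tab shows behind the rim at (150,345) in the crop. Now I grip the chamber lid.

```bash
python3 - <<'E'
from h import *
effector.ungrasp()
p=W(CH,-.047,0,.20); e=W(CH,.040,0,.181); q0=env.get_joints(); best=None
for f in(0,1):
    q=env.inverse_kinematics(p,R(CH[2],f)); print(f,None if q is None else np.round(q,2))
    if q is not None and (best is None or np.abs(q-q0).max()<best[0]): best=(np.abs(q-q0).max(),f)
r=R(CH[2],best[1])
env.move_to(p,r)
s=imaging.snapshot("side"); cv2.imwrite("pics/p3.png",cv2.resize(s["color"][130:240,160:280,::-1],None,fx=5,fy=5,interpolation=cv2.INTER_CUBIC))
env.move_straight(W(CH,-.047,0,.101),velocity=.12)
print(env.get_force().round(2))
effector.close(30)
print(env.get_time_s(),env.get_finger_gap(),env.get_finger_force(),env.get_force().round(2),env.get_tcp_pos())
s=imaging.snapshot("side"); cv2.imwrite("pics/p4.png",cv2.resize(s["color"][130:240,160:280,::-1],None,fx=5,fy=5,interpolation=cv2.INTER_CUBIC))
E
```

```text
0 [-1.38  0.19  1.01  1.82 -0.17  1.23  1.37]
1 [-1.1   0.14  0.68  1.81 -0.09  1.22 -1.84]
[ 0.07  0.71 -0.17]
17.575 0.01162636063583537 29.99746457207948 [ 1.18 -3.42  0.87] [0.48270476 0.20329114 0.10093376]
```

View pics/p4.png

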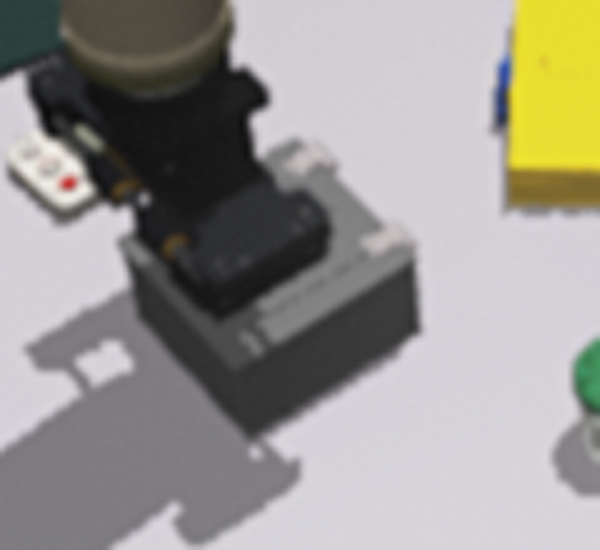

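The fingers hold the disc, with an 11.6 mm gap at (210,280). Now I raise the lid along its arc.

```bash
python3 - <<'E'
from h import *
h=W(CH,.065,0,.07); g=env.get_tcp_pos()-[0,0,-.005]; 
ax=np.array([np.cos(CH[2]),np.sin(CH[2]),0]); d=W(CH,-.047,0,.106)
T0=env.get_tcp_pos()
def tgt(th):
    r=np.hypot(.112,.036); a=np.arctan2(.036,.112)
    return T0+ax*(r*np.cos(a)-r*np.cos(a+th))+np.array([0,0,r*np.sin(a+th)-r*np.sin(a)])
for th in np.linspace(0,np.pi/3,10)[1:]:
    env.move_straight(tgt(th),velocity=.06)
    print(round(np.degrees(th)),env.get_force().round(1),round(env.get_finger_gap(),4),(env.get_tcp_pos()-tgt(th)).round(4))
env.sleep(.3); print(env.get_time_s())
ims=[]
for c in("side","top"):
    s=imaging.snapshot(c); m=models.masks_of(c,"chamber_lid"); print(c,[(round(d["confidence"],2),int(d["pixels"].sum()),np.argwhere(d["pixels"]).mean(0).round()) for d in m])
    im=cv2.resize(s["color"][:,:,::-1],None,fx=5,fy=5,interpolation=cv2.INTER_CUBIC)
    for P in chamber(np.pi/3)[:2]:
        q=cv2.projectPoints(world(P,CH),s["rvec"],s["tvec"],s["mtx"],None)[0]
        for i in range(8):
            for j in(1,2,4):
                if not i&j: cv2.line(im,*[tuple(int(v) for v in (q[k,0]+.5)*5) for k in(i,i|j)],(0,0,255),1)
    x,y=(155,120) if c=="side" else (150,190)
    ims.append(im[y*5:y*5+550,x*5:x*5+395])
cv2.imwrite("pics/p5.png",cv2.hconcat(ims))
E
```

```text
7 [-4.3 -3.6 -1.3] 0.012 [-0.0005 -0.0001  0.0002]
13 [-7.1 -4.2  1. ] 0.0116 [-0.0005 -0.0001  0.0006]
20 [-8.  -4.7  2.2] 0.0121 [-0.0004 -0.0001  0.0008]
27 [-7.3 -3.7  3.6] 0.0118 [-0.0002 -0.0001  0.0009]
33 [-6.1 -4.3  3.3] 0.0122 [-0.     -0.0001  0.001 ]
40 [-5.7 -4.4  2.4] 0.0115 [ 0.0002 -0.0002  0.0011]
47 [-4.9 -3.8  2.4] 0.0118 [ 0.0002 -0.0002  0.001 ]
53 [-4.4 -4.2  0.9] 0.0121 [ 0.0003 -0.0002  0.0009]
60 [-4.5 -3.5  0.4] 0.012 [ 0.0003 -0.0002  0.0008]
21.3
side [(0.69, 330, array([160., 220.]))]
top [(0.61, 35, array([236., 206.]))]
```

View pics/p5.png

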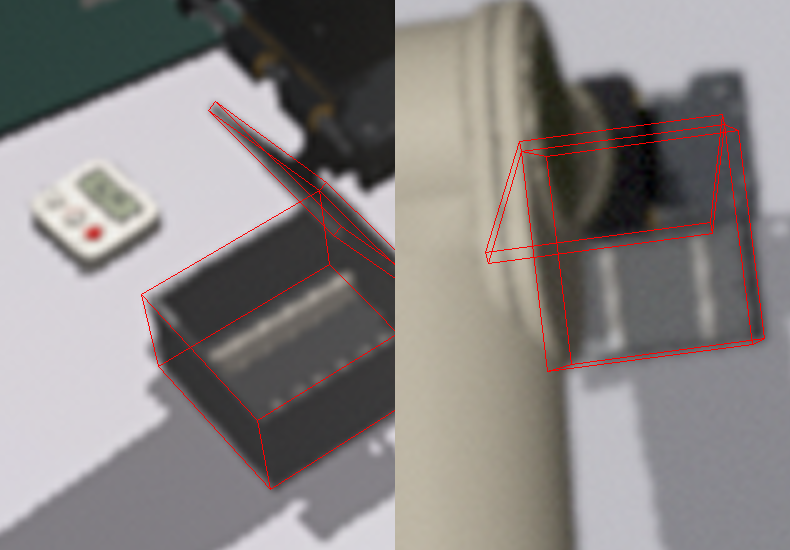

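The raised lid matches the drawn 60° outline, with its front corner at (213,103) in the left half. The fingers still hold the grip, with a 12 mm gap.

```bash
python3 - <<'E'
from h import *
print(env.get_time_s(),env.get_finger_gap(),env.get_finger_force(),env.get_tcp_pos()); print(order.hand_in())
E
```

```text
21.5 0.01194185558970559 29.99975855163939 [0.56933768 0.21446314 0.18077722]
the job is handed in; nothing more can be done
None
```

The slide box is shut with its tab behind the rim, and the staining chamber lid is held at about 60° in the fingers with a 30 N grip; I handed the job in at 21.5 s without touching the timer, petri dish or sample cup.

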